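Tuck a flashing strip under a lapped panel and hold it pressed

ROBOT

A 7-joint arm with a two-finger parallel gripper is mounted at the origin on the work surface. World frame = base frame: x ahead of the robot, y to its left, z up, the work surface at z = 0. Lengths are in m, angles in rad, forces in N, time in s.
With the tool pointing down it reaches from about 0.425 to 0.875 m from the base axis. Payload 4.7 kg.
Tool frame: the origin (TCP) lies at the very end of the fingers, on their centre line; the grasp point (between the pads) lies 19 mm behind it; x points along the fingers, z is the direction in which the jaws open and shut, and the axes are right-handed (so a half turn about x gives the same grasp; the last joint's range is limited). The gripper opens to 87 mm and grips with 3 to 60 N. Pads are 19 mm wide; open, the fingers measure 117 mm over their backs; the gripper's body (75 mm by 190 mm) begins 51 mm behind the grasp point.
Start: joints at [0.014, 0.321, -0.07, 1.45, 0.023, 1.371, -0.057], TCP at [0.65, -0, 0.223] pointing down, gripper open.
Joint ranges: [-2.86, 2.86], [-0.3, 2.09], [-1.38, 1.24], [0.06, 2.45], [-1.56, 4.7], [0.09, 2.05], [-2.69, 2.69]. Speed limits (rad/s): [2.57, 2.57, 3.14, 3.14, 3.14, 3.14, 3.14].

INTERFACE

Orientations are given as [roll, pitch, yaw] about the fixed x, y, z axes, in that order (R = Rz(yaw) Ry(pitch) Rx(roll)).
In Python, from rig import arm gives the robot as it stands. The module is installed in compiled form; this text tells all that it offers.
- The arm moves only by the tool drive_tool, never from a script. Its argument "series" is a list of rows, each a list of 3 entries, a list of its own where there are three numbers: the shift along the world's x, y, z in cm, then the turn, a rotation vector about the world's x, y, z in degrees, then the closure in counts, from 0 (fully open) to 255 (shut). In form: [[[x, y, z], [rx, ry, rz], hand], ...]. A call has 1 to 5 rows; each row shifts and turns the pose as measured when the row begins; what a row does not reach is not made up. A row lasts 1/12 s, in which the tool goes at most 41.7 mm and 7.16 degrees, less where a joint would pass 70% of its speed; a pose out of reach is approached as far as the arm can. A call is refused whole if a number of a shift passes 4.17 or a number of a turn 7.16, either way. A call with a gripper value outside its range is refused whole. The fingers move at their own pace and stop on an object; "newtons" is the grip in N (left out, the last holds). Time passes only in rows, so rows that do not move let the fingers close. It gives the time, the measured TCP pose, the force and the opening at its end, in the units of the state.
- arm.sense(): the state, without advancing time (a new reading comes with each control period).
- arm.camera(name): name is "scene" or "side" or "wrist"; returns (picture, depth): 384x512x3 uint8, red, green, blue; 384x512 float32, m along the optical axis (not along the pixel's ray), 0 where there is no reading.
- arm.camera_params(name): a dict with "intrinsics" (3x3 intrinsics, pixels), "xyz" and "orientation" of the camera in the world. Camera axes: x right, y down, z forward; pixel columns grow to the right and rows downward; lengths in m; the calibration is good to about 2 mm. A picture is of the moment at which its call begins: read the wrist's pose just before it. camera_params takes no time and is no camera call; for the wrist camera it gives the pose at the moment of the call.
- arm.finish_job(): hands the job in, once; it reports no verdict.
The state is a dict: "time": time; "q": joint angles; "qd": joint speeds; "tau": joint torques, N m; "ee_pos": TCP position; "ee_rot": TCP orientation; "ft_force": force on the tool from outside, world axes, zero at the start; "wrist_torque": the same for the moment, N m; "gripper_width": opening from 0.0 (shut) to 1.0 (fully open).
Only numpy, scipy, OpenCV 4.12 (cv2) and the standard library are available. Lean on these libraries where they do the work, as an engineer would, in place of code of your own. Each camera call takes 0.05 s, during which the arm holds its last target.

TASK

Pick up the aluminium flashing strip by its upstand and slide its flat front edge under the free edge of the white lapped sheet on the plywood sample board, at least 20 mm deep along its whole length, without lifting the sheet. Then press the strip down flat onto the board with a light push of about 10 N, and finish while still holding it pressed there: do not let go. Leave the other things on the bench where they are.

Things in the scene. Friction and masses are not known exactly. Their poses are not given: they have to be found in the camera images.
- strip: Loose bare aluminium flashing, 0.13-0.23 kg, flat on the bench left or right of the board. Flat leg 90 (x) by 120 mm (y), 4 mm thick; upright upstand along its rear edge, 10 mm thick (x -45 to -35 mm), 120 mm long, top 40 mm above the underside: grip it across its thickness. Origin: centre of the leg's underside; x points from upstand to plain front edge (x = +45 mm), the edge to tuck; z up
- edge_left (a point): point on the strip's underside at the left end of its plain front edge (strip x = 45, y = +58 mm)
- edge_right (a point): point on the strip's underside at the right end of its plain front edge (strip x = 45, y = -58 mm)
- board: Plywood board fixed on the bench, 260 (x) by 210 mm (y), 18 mm thick, turned up to 0.25 rad. Origin: centre of its underside; x points away from the robot, into the lap. Open board at x below 0; the white lapped sheet lies over x above 0. The empty slot under its free edge (board x = 0) faces the robot: 9 mm high, 160 mm wide between two grey side spacers, 130 mm deep
- lap_edge (a point): middle of the lapped sheet's free edge, on its underside (board x = 0, y = 0, 27 mm above the bench)
- lap (a joint): hinge of the white lapped sheet (130 x 200 mm, 4 mm thick, 0.28 kg) along its rear edge, 130 mm behind its free edge; 0 rad = lying level on the spacers, grows as the free edge is lifted (0.01 rad = 1.3 mm); held down by its own weight only
- tape: bystander: cardboard ring (empty tape core) 100 mm across, 25 mm high, lying on the bench on the other side of the board from the strip; origin at the centre of its underside
- brick: bystander: red clay brick 95 x 200 x 60 mm; origin at the centre of its underside
- driver: bystander: screwdriver lying on the bench between the robot and the board
- valve: bystander: brass ball valve, 70 mm long with a flat lever on top, about 51 mm high; origin under its centre
There are look-alikes about, which are no part of the job. Of the things like the strip, leave any that is yellow; of the rest the larger one is meant.

How it is judged:
By the outcome, as a careful person would: the job done as asked, in the order asked, and still so for the second after the job is handed in, while the arm keeps its last pose, push and grip.
It also fails if it takes over 46 s, if anything falls off the work surface, if the arm or the gripper's body presses on something with over 40 N, if the wrist force passes 120 N, or if a joint passes its speed limit or range.

## Working session

There is one attempt and no reset: what is moved stays moved. The work goes in short steps, Python scripts to look and compute and a tool call to move; the robot and the scene stay as the last step left them, time stands still between calls to the robot, and variables do not carry over. Pictures are saved under pics/ and viewed, and the job is handed in when it is done.

Besides the shell and the picture viewer there is one more tool, called after "Emit:" in YAML: its name, and indented under it one key for each argument. drive_tool: Moves the arm, as the interface text tells. Its arguments: {"type":"object","properties":{"series":{"type":"array","items":{"type":"array"}},"newtons":{"type":"number"}},"required":["series"]}

```bash
mkdir -p pics; python3 - <<'E'
from rig import arm
import cv2,numpy as np
s=arm.sense();print(s)
for n in ["scene","side"]:
    p,d=arm.camera(n);cv2.imwrite(f"pics/{n}0.png",p[:,:,::-1]);np.savez(f"{n}0.npz",p=p,d=d,**arm.camera_params(n));print(n,arm.camera_params(n))
E
```

```text
{'time': 0.0, 'q': array([ 0.01410496,  0.32181063, -0.07008423,  1.45169149,  0.02260631,
        1.37078614, -0.05688624]), 'qd': array([-3.93668544e-04,  1.06407003e-03, -9.20534983e-05,  4.50197996e-04,
       -1.22874944e-03,  1.51636444e-04, -1.58159584e-03]), 'tau': array([-2.58547143e-04, -4.91284704e+01, -4.03903294e-01, -3.12526345e+01,
       -6.40594075e-02,  4.37659642e-02,  1.61017233e-04]), 'ee_pos': array([ 6.49441846e-01, -5.59635521e-05,  2.21461265e-01]), 'ee_rot': array([-3.0864318 ,  1.56888771, -3.08639129]), 'ft_force': array([ 0.17426618, -0.43541799,  0.57737738]), 'wrist_torque': array([-0.00096802,  0.01266828, -0.01059641]), 'gripper_width': 0.9990217292334114}
scene {'intrinsics': array([[431.38495695,   0.        , 260.71859437],
       [  0.        , 431.38495695, 186.63619347],
       [  0.        ,   0.        ,   1.        ]]), 'xyz': array([1.07139771, 0.65371217, 1.15150377]), 'orientation': array([-2.50359685,  0.0132868 ,  2.38414375])}
side {'intrinsics': array([[377.14826237,   0.        , 255.4808546 ],
       [  0.        , 377.14826237, 188.60642476],
       [  0.        ,   0.        ,   1.        ]]), 'xyz': array([-0.00491057,  0.75524139,  0.9620258 ]), 'orientation': array([-2.36019403, -0.01713401, -2.4758595 ])}
```

View pics/scene0.png

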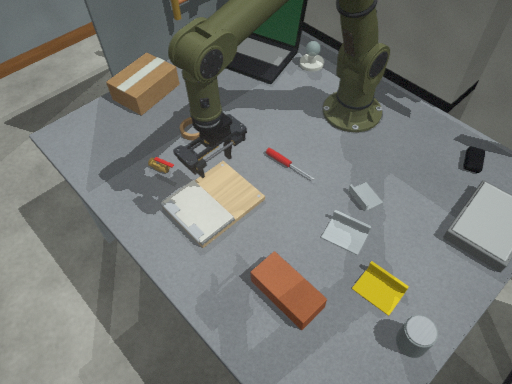

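View pics/side0.png

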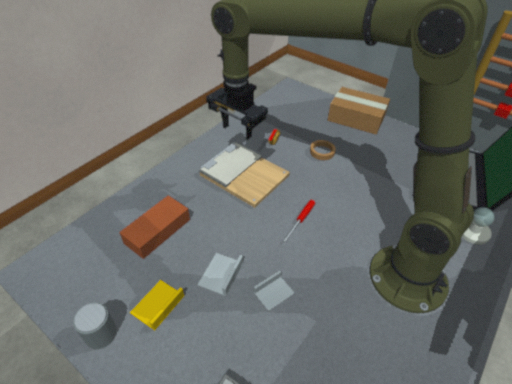

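The scene view shows the grey strip at about (346,232), a smaller grey look-alike at (366,195), a yellow one at (380,290), and the board with its lap at (213,203). Next I'll measure them with the depth images.

```bash
cat > h.py <<'E'
import numpy as np,cv2
from scipy.spatial.transform import Rotation as R
def load(n):
    z=np.load(n+'.npz');return {k:z[k] for k in z}
def cloud(c):
    K=c['intrinsics'];d=c['d'];v,u=np.mgrid[:d.shape[0],:d.shape[1]]
    P=np.stack([(u-K[0,2])/K[0,0]*d,(v-K[1,2])/K[1,1]*d,d],-1)
    W=P@R.from_euler('xyz',c['orientation']).as_matrix().T+c['xyz'];W[d<=0]=np.nan
    return W
def ray(c,u,v,z):
    K=c['intrinsics'];r=R.from_euler('xyz',c['orientation']).as_matrix()@np.array([(u-K[0,2])/K[0,0],(v-K[1,2])/K[1,1],1.])
    return c['xyz']+r*(z-c['xyz'][2])/r[2]
def project(c,p):
    K=c['intrinsics'];q=K@(R.from_euler('xyz',c['orientation']).as_matrix().T@(np.asarray(p)-c['xyz']));return q[:2]/q[2]
def crop(c,x0,y0,x1,y1,f,name):
    cv2.imwrite(name,cv2.resize(c['p'][y0:y1,x0:x1,::-1],None,fx=f,fy=f,interpolation=cv2.INTER_CUBIC))
E
python3 - <<'E'
from h import *
np.set_printoptions(precision=4,suppress=True)
for n in ['scene0','side0']:
    c=load(n);W=cloud(c)
    for nm,pts in {'scene0':dict(strip=[(346,232),(345,218),(350,240)],brd=[(230,180)],lap=[(200,215)],bench=[(260,220),(300,130)],brick=[(287,285)],small=[(366,195)],valve=[(160,165)],tape=[(183,128)]),'side0':dict(strip=[(218,272)],brd=[(260,180)],lap=[(230,162)],bench=[(240,220)])}[n].items():
        for u,v in pts: print(n,nm,W[v,u])
crop(load('scene0'),290,160,420,260,6,'pics/s_strip.png')
crop(load('scene0'),140,120,280,250,4,'pics/s_board.png')
crop(load('side0'),180,120,310,310,3,'pics/d_both.png')
E
```

```text
scene0 strip [0.43   0.3327 0.0063]
scene0 strip [0.405  0.3041 0.0262]
scene0 strip [0.4414 0.3584 0.0038]
scene0 brd [ 0.5628 -0.053   0.0257]
scene0 lap [ 0.7213 -0.0113  0.0308]
scene0 bench [0.5883 0.1173 0.0027]
scene0 bench [ 0.2118 -0.067  -0.0029]
scene0 brick [0.7012 0.3441 0.0592]
scene0 small [0.2743 0.2871 0.0035]
scene0 valve [ 0.6924 -0.2645  0.028 ]
scene0 tape [ 0.5224 -0.3646  0.0104]
side0 strip [ 0.4441  0.3354 -0.0007]
side0 brd [ 0.5766 -0.0379  0.0158]
side0 lap [ 0.7138 -0.0316  0.0304]
side0 bench [ 0.5226  0.1402 -0.003 ]
```

View pics/s_strip.png

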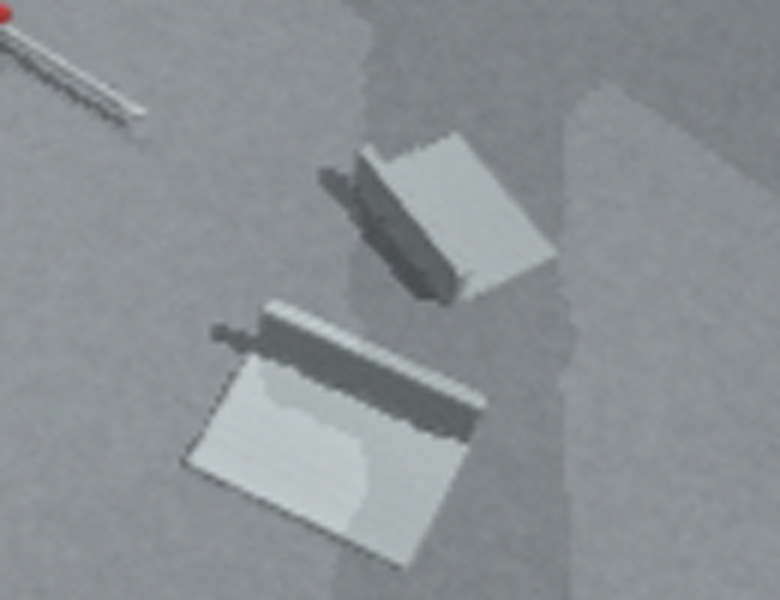

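View pics/s_board.png

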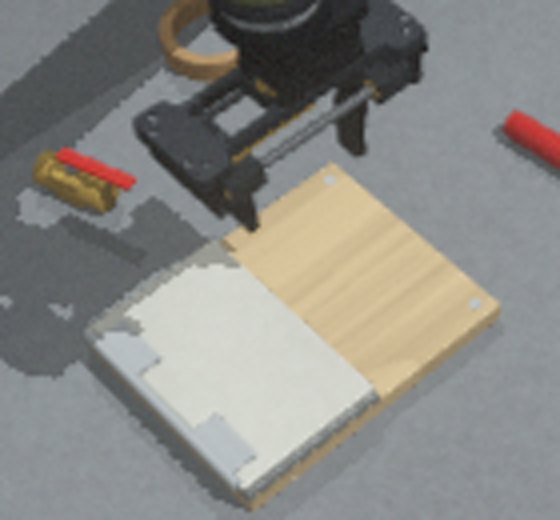

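View pics/d_both.png

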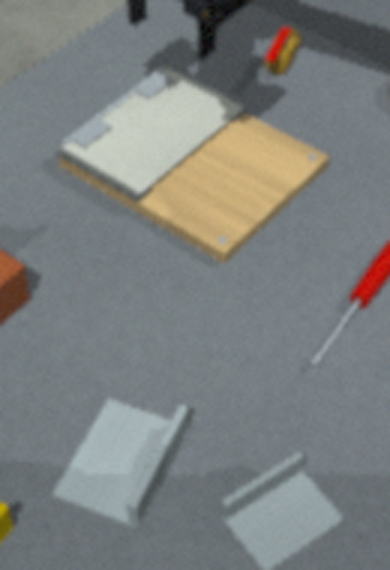

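```bash
python3 - <<'E'
from h import *
np.set_printoptions(precision=4,suppress=True)
S=load('scene0');D=load('side0')
f=lambda c,x,y,x0,y0,k,z: ray(c,(x+.5)/k-.5+x0,(y+.5)/k-.5+y0,z)
def show(nm,c,L,x0,y0,k):
    P=[f(c,x,y,x0,y0,k,z) for x,y,z in L]
    print(nm);[print('  ',p) for p in P]
    print('  lens',[round(float(np.linalg.norm(P[i]-P[(i+1)%len(P)])),4) for i in range(len(P))])
show('strip scene: upst back L?,R ; front R, L',S,[(275,298,.04),(488,400,.04),(407,562,.004),(188,458,.004)],290,160,6)
show('strip side',D,[(188,406,.04),(133,500,.04),(54,492,.004),(110,399,.004)],180,120,3)
show('board scene: near R, near L, seam L, seam R',S,[(334,163,.018),(499,306,.018),(378,388,.031),(225,250,.031),(90,335,.031),(245,487,.031)],140,120,4)
show('board side: near R, near L, seam L top, far L',D,[(328,157,.018),(222,250,.018),(143,193,.031),(62,150,.031),(155,72,.031)],180,120,3)
E
```

```text
strip scene: upst back L?,R ; front R, L
   [0.4098 0.2674 0.04  ]
   [0.3799 0.3808 0.04  ]
   [0.4604 0.4023 0.004 ]
   [0.4943 0.2881 0.004 ]
  lens [0.1173, 0.0908, 0.119, 0.0941]
strip side
   [0.4083 0.2658 0.04  ]
   [0.3819 0.3765 0.04  ]
   [0.4613 0.4023 0.004 ]
   [0.4918 0.2899 0.004 ]
  lens [0.1138, 0.0908, 0.1164, 0.094]
board scene: near R, near L, seam L, seam R
   [ 0.5207 -0.1384  0.018 ]
   [0.5225 0.0685 0.018 ]
   [0.6493 0.0665 0.031 ]
   [ 0.6513 -0.1206  0.031 ]
   [ 0.7805 -0.1284  0.031 ]
   [0.7776 0.0634 0.031 ]
  lens [0.2069, 0.1274, 0.1871, 0.1294, 0.1918, 0.327]
board side: near R, near L, seam L top, far L
   [ 0.5181 -0.1376  0.018 ]
   [0.5231 0.0667 0.018 ]
   [0.6439 0.0634 0.031 ]
   [0.7692 0.0693 0.031 ]
   [ 0.7808 -0.1171  0.031 ]
  lens [0.2043, 0.1216, 0.1254, 0.1868, 0.2638]
```

```bash
python3 - <<'E'
from h import *
from rig import arm
np.set_printoptions(precision=4,suppress=True)
print(R.from_euler('xyz',arm.sense()['ee_rot']).as_matrix())
# refine by masks
for n in ['scene0','side0']:
    c=load(n);W=cloud(c);hsv=cv2.cvtColor(c['p'],cv2.COLOR_RGB2HSV)
    m=cv2.inRange(hsv,(10,50,110),(30,200,255)) # plywood
    k,l,st,ce=cv2.connectedComponentsWithStats(m)
    for i in range(1,k):
        if st[i,4]>300:
            P=W[l==i];P=P[np.abs(P[:,2]-.018)<.015]
            if len(P)<100: continue
            ys,xs=np.where(l==i)
            Q=np.array([ray(c,u,v,.018)[:2] for u,v in zip(xs,ys)])
            print(n,'wood',st[i],cv2.minAreaRect(Q.astype(np.float32)*1000), cv2.boxPoints(cv2.minAreaRect(Q.astype(np.float32))).tolist())
E
```

```text
[[-0.0016 -0.      1.    ]
 [-0.0001  1.      0.    ]
 [-1.     -0.0001 -0.0016]]
scene0 wood [ 124   61   56   54 1444] ((469.20709228515625, -624.1524658203125), (285.9393615722656, 150.847412109375), 11.488903999328613) [[0.31407928466796875, -0.578716516494751], [0.34412479400634766, -0.7265413999557495], [0.6243349313735962, -0.6695884466171265], [0.5942894220352173, -0.5217635631561279]]
scene0 wood [ 195  161   70   87 2096] ((651.135986328125, -31.725242614746094), (261.760986328125, 216.68067932128906), 0.17234237492084503) [[0.5199302434921265, 0.07622095942497253], [0.5205819606781006, -0.14045877754688263], [0.7823418378829956, -0.1396714299917221], [0.7816901206970215, 0.07700830698013306]]
side0 wood [ 328   97   57   37 1260] ((512.860595703125, -632.612060546875), (239.94589233398438, 198.5415496826172), 11.649354934692383) [[0.37531399726867676, -0.5596113204956055], [0.4154038429260254, -0.7540631294250488], [0.6504071950912476, -0.7056128978729248], [0.6103173494338989, -0.5111610889434814]]
side0 wood [ 200  159   90   49 1748] ((639.34228515625, -29.203536987304688), (221.3798065185547, 257.7197570800781), 89.9094009399414) [[0.5103077292442322, -0.13968950510025024], [0.768027126789093, -0.1400970220565796], [0.7683771252632141, 0.08128249645233154], [0.5106577277183533, 0.08169001340866089]]
```

Emit:
drive_tool:
  series:
    - [[-1.5,2,0],[0,0,3],0]
    - [[-2.3,3,0],[0,0,3],0]
    - [[-2.3,3,0],[0,0,3],0]
    - [[-2.3,3,0],[0,0,3],0]
    - [[-2.3,3,0],[0,0,3],0]
  newtons: 40

```text
time: 0.52
ee_pos: [0.541, 0.1314, 0.2167]
ee_rot: [-2.33, 1.562, -2.077]
ft_force: [-0.3, 1.0, -0.7]
gripper_width: 0.999
```

Emit:
drive_tool:
  series:
    - [[-2.3,3,0],[0,0,0],0]
    - [[-2.3,3,0],[0,0,0],0]
    - [[-2.3,3,0],[0,0,0],0]
    - [[-2.3,3,0],[0,0,0],0]
    - [[-1.5,2,0],[0,0,0],0]

```text
time: 0.93
ee_pos: [0.4242, 0.2783, 0.2148]
ee_rot: [-2.517, 1.559, -2.259]
ft_force: [-0.5, 0.9, 0.3]
gripper_width: 1.002
```

Emit:
drive_tool:
  series:
    - [[-1.3,2.2,-1],[0,0,0],0]
    - [[-1.3,2.2,-2],[0,0,0],0]
    - [[0,0,-2],[0,0,0],0]
    - [[0,0,0],[0,0,0],0]

```text
time: 1.27
ee_pos: [0.3902, 0.3311, 0.1642]
ee_rot: [-2.642, 1.562, -2.371]
ft_force: [-0.7, -1.2, 0.2]
gripper_width: 1.002
```

```bash
python3 - <<'E'
from h import *
from rig import arm
np.set_printoptions(precision=4,suppress=True)
s=arm.sense();print(s['ee_pos'],R.from_euler('xyz',s['ee_rot']).as_matrix())
cp=arm.camera_params('wrist')
p,d=arm.camera('wrist');cv2.imwrite("pics/w1.png",p[:,:,::-1]);np.savez("w1.npz",p=p,d=d,**cp)
E
```

```text
[0.3902 0.3311 0.1642] [[-0.006  -0.2676  0.9635]
 [-0.0058  0.9635  0.2676]
 [-1.     -0.004  -0.0074]]
```

View pics/w1.png

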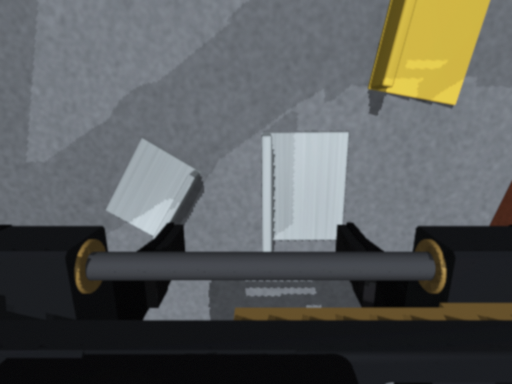

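The wrist view shows the strip's upstand as a vertical bar at x≈262–271, with the leg out to x≈348 and y from 132 to 240. The small look-alike at (155,190) sits close to the left finger, so I'll check that clearance too.

```bash
python3 - <<'E'
from h import *
np.set_printoptions(precision=4,suppress=True)
c=load('w1')
g=lambda u,v,z:print((u,v,z),ray(c,u,v,z))
g(262,137,.04);g(262,250,.04);g(271,137,.04);g(271,250,.04)
g(349,132,.004);g(346,240,.004);g(275,240,.004)
for u,v in [(202,177),(157,237),(142,139)]: g(u,v,.004);g(u,v,.03)
crop(c,90,110,370,260,2.8,'pics/w1c.png')
E
```

```text
(262, 137, 0.04) [0.3775 0.3775 0.04  ]
(262, 250, 0.04) [0.4083 0.2672 0.04  ]
(271, 137, 0.04) [0.3855 0.3798 0.04  ]
(271, 250, 0.04) [0.4172 0.2697 0.04  ]
(349, 132, 0.004) [0.4639 0.4037 0.004 ]
(346, 240, 0.004) [0.5021 0.2885 0.004 ]
(275, 240, 0.004) [0.4239 0.2665 0.004 ]
(202, 177, 0.004) [0.3272 0.316  0.004 ]
(202, 177, 0.03) [0.3307 0.3229 0.03  ]
(157, 237, 0.004) [0.2928 0.2335 0.004 ]
(157, 237, 0.03) [0.2991 0.247  0.03  ]
(142, 139, 0.004) [0.2576 0.3389 0.004 ]
(142, 139, 0.03) [0.2667 0.3439 0.03  ]
```

View pics/w1c.png

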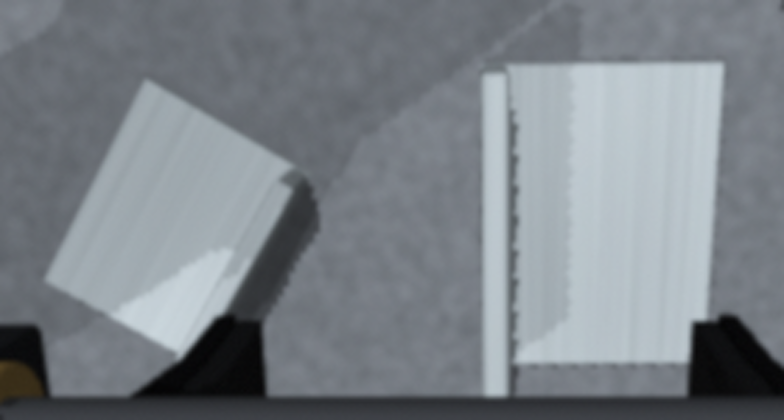

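Emit:
drive_tool:
  series:
    - [[0.7,-0.7,-2],[0,0,0],110]
    - [[0,0,-3],[0,0,0],110]
    - [[0,0,-3],[0,0,0],110]
    - [[0,0,0],[0,0,0],110]

```text
time: 1.65
ee_pos: [0.4026, 0.3248, 0.0895]
ee_rot: [-0.113, 1.567, 0.154]
ft_force: [-0.4, -1.4, -1.0]
gripper_width: 0.777
```

```bash
python3 - <<'E'
from h import *
from rig import arm
np.set_printoptions(precision=4,suppress=True)
s=arm.sense();print(s['ee_pos'],R.from_euler('xyz',s['ee_rot']).as_matrix())
E
```

```text
[0.4026 0.3248 0.0895] [[ 0.0033 -0.264   0.9645]
 [ 0.0005  0.9645  0.264 ]
 [-1.     -0.0004  0.0033]]
```

Emit:
drive_tool:
  series:
    - [[-0.5,-0.1,-1],[0,0,0],110]
    - [[0,0,-1],[0,0,0],110]
    - [[0,0,0],[0,0,0],110]

```text
time: 1.9
ee_pos: [0.4005, 0.3233, 0.0718]
ee_rot: [0.065, 1.564, 0.328]
ft_force: [-0.2, 0.4, -0.3]
gripper_width: 0.599
```

```bash
python3 - <<'E'
from h import *
from rig import arm
c=arm.camera_params('side');p,d=arm.camera('side');np.savez('side1.npz',p=p,d=d,**c);crop(dict(p=p),150,200,330,330,4,'pics/d1.png')
E
```

```text
(no output)
```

View pics/d1.png

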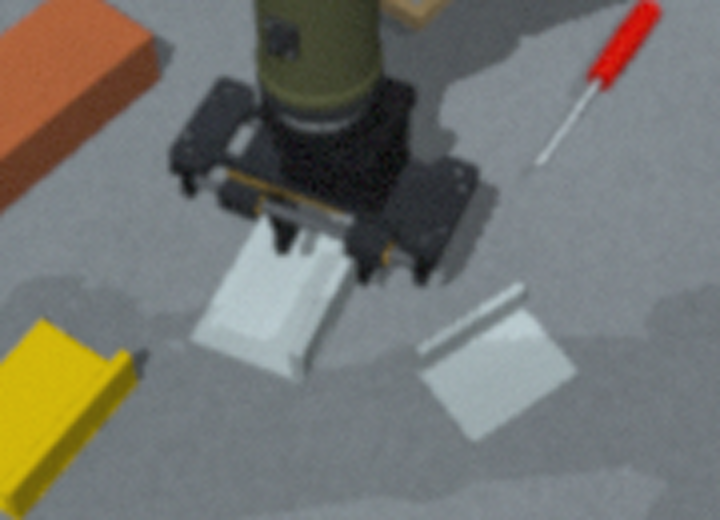

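The fingers straddle the upstand, with the look-alike well clear. I'll lower now.

Emit:
drive_tool:
  series:
    - [[-0.3,0.1,-2],[0,0,0],110]
    - [[0,0,-2],[0,0,0],110]
    - [[0,0,-1],[0,0,0],110]
    - [[0,0,-0.5],[0,0,0],110]
    - [[0,0,0],[0,0,0],110]

```text
time: 2.37
ee_pos: [0.4028, 0.3284, 0.023]
ee_rot: [0.243, 1.55, 0.505]
ft_force: [-0.7, 0.3, 0.6]
gripper_width: 0.566
```

```bash
cat > st.py <<'E'
from h import *
from rig import arm
import sys
np.set_printoptions(precision=4,suppress=True)
def st(yaw,tgt=None):
    s=arm.sense();M=R.from_euler('xyz',s['ee_rot'])
    a=np.radians(yaw);z=np.array([np.cos(a),np.sin(a),0]);x=np.array([0,0,-1.]);Rd=R.from_matrix(np.stack([x,np.cross(z,x),z],1))
    print('t',s['time'],'pos',s['ee_pos'],'turn needed deg',np.degrees((Rd*M.inv()).as_rotvec()),'F',s['ft_force'],'T',s['wrist_torque'],'w',s['gripper_width'],'qd',np.abs(s['qd']).max())
    if tgt: print('shift cm',(np.array(tgt)-s['ee_pos'])*100)
if __name__=='__main__': st(float(sys.argv[1]),[float(v) for v in sys.argv[2:5]] or None)
E
python3 st.py 15.5 .397 .324 .010
```

```text
t 2.3667 pos [0.4028 0.3284 0.023 ] turn needed deg [-0.583   1.043   0.4814] F [-0.7426  0.3066  0.6288] T [ 0.0123 -0.0298 -0.0164] w 0.5660895364769963 qd 0.017088896146675227
shift cm [-0.5794 -0.4399 -1.3043]
```

Emit:
drive_tool:
  series:
    - [[-0.3,-0.2,-0.5],[-0.6,1,0.5],110]
    - [[-0.3,-0.2,-0.5],[0,0,0],110]
    - [[0,0,0],[0,0,0],110]

```text
time: 2.62
ee_pos: [0.3979, 0.3254, 0.0147]
ee_rot: [0.143, 1.569, 0.414]
ft_force: [-1.0, -0.3, 0.1]
gripper_width: 0.57
```

```bash
python3 st.py 15.5 .397 .324 .010
```

```text
t 2.6167 pos [0.3979 0.3254 0.0147] turn needed deg [-0.0484  0.1103 -0.0628] F [-0.9522 -0.2937  0.1377] T [-0.0256  0.0137  0.0024] w 0.5695688834701267 qd 0.037691409075383125
shift cm [-0.088  -0.1374 -0.4733]
```

Emit:
drive_tool:
  series:
    - [[-0.1,-0.1,-0.4],[0,0,0],110]
    - [[0,0,-0.1],[0,0,0],255]
    - [[0,0,0],[0,0,0],255]
    - [[0,0,0],[0,0,0],255]
    - [[0,0,0],[0,0,0],255]

```text
time: 3.03
ee_pos: [0.3975, 0.3247, 0.0104]
ee_rot: [0.197, 1.567, 0.468]
ft_force: [-1.0, -0.5, -0.1]
gripper_width: 0.347
```

Emit:
drive_tool:
  series:
    - [[0,0,0],[0,0,0],255]
    - [[0,0,0],[0,0,0],255]
    - [[0,0,0],[0,0,0],255]

```text
time: 3.28
ee_pos: [0.3977, 0.3249, 0.0107]
ee_rot: [0.218, 1.566, 0.49]
ft_force: [0.2, -0.2, -0.7]
gripper_width: 0.127
```

```bash
python3 st.py 15.5 .397 .324 .010
```

```text
t 3.2833 pos [0.3977 0.3249 0.0107] turn needed deg [-0.1295  0.2432 -0.0533] F [ 0.1881 -0.2182 -0.6545] T [ 0.0251 -0.0076  0.0117] w 0.1274771719077041 qd 0.002551639889920676
shift cm [-0.0742 -0.0873 -0.0733]
```

Emit:
drive_tool:
  series:
    - [[0,0,0],[0,0,0],255]
    - [[0,0,0],[0,0,0],255]
  newtons: 50

```text
time: 3.45
ee_pos: [0.3978, 0.3249, 0.0108]
ee_rot: [0.224, 1.566, 0.496]
ft_force: [-0.6, -0.4, -1.0]
gripper_width: 0.106
```

Emit:
drive_tool:
  series:
    - [[0,0,0.5],[0,0,0],255]
    - [[0,0,1.5],[0,0,0],255]
    - [[0,0,2.5],[0,0,0],255]
    - [[0,0,2.5],[0,0,0],255]
    - [[0,0,1],[0,0,0],255]

```text
time: 3.87
ee_pos: [0.393, 0.3214, 0.0893]
ee_rot: [-2.809, 1.563, -2.536]
ft_force: [0.4, 0.8, -2.0]
gripper_width: 0.113
```

```bash
python3 st.py 15.5 .397 .324 .10;python3 - <<'E'
from h import *
from rig import arm
c=arm.camera_params('side');p,d=arm.camera('side');np.savez('side2.npz',p=p,d=d,**c);crop(dict(p=p),150,180,330,330,4,'pics/d2.png')
E
```

```text
t 3.8667 pos [0.393  0.3214 0.0893] turn needed deg [ 0.2614 -0.3785 -0.0853] F [ 0.3898  0.7735 -2.0182] T [ 0.0696 -0.1188  0.0068] w 0.11273295977344583 qd 0.22996965500105968
shift cm [0.4014 0.257  1.0652]
```

View pics/d2.png

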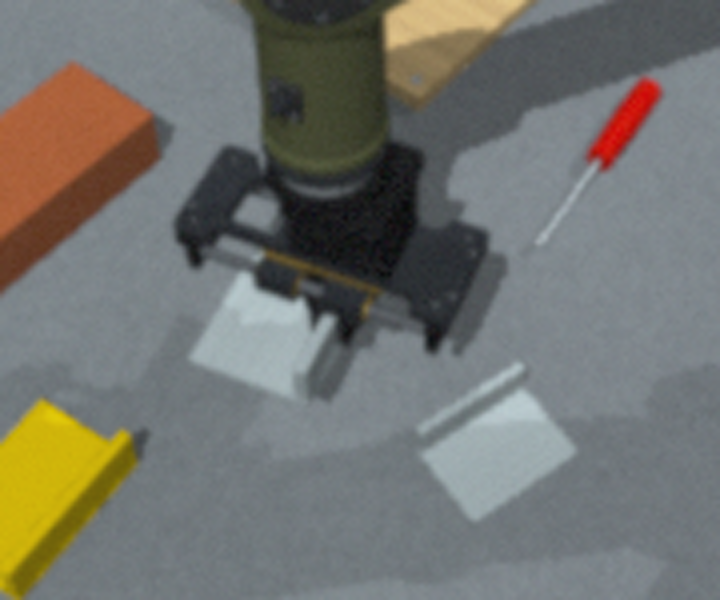

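Strip is held and lifted off the bench. Now carrying it in front of the board.

Emit:
drive_tool:
  series:
    - [[0.7,-1.7,1],[0,0,-1],255]
    - [[1.3,-3.5,0.5],[0,0,-2],255]
    - [[1.3,-3.5,0],[0,0,-2],255]
    - [[1.3,-3.5,0],[0,0,-2],255]
    - [[1.3,-3.5,0],[0,0,-2],255]

```text
time: 4.33
ee_pos: [0.4484, 0.1698, 0.1042]
ee_rot: [2.493, 1.564, 2.622]
ft_force: [0.2, 0.1, -1.2]
gripper_width: 0.11
```

Emit:
drive_tool:
  series:
    - [[1.3,-3.5,0],[0,0,-2],255]
    - [[1.3,-3.5,0],[0,0,-2],255]
    - [[1.3,-3.5,0],[0,0,-2],255]
    - [[1.3,-3,0],[0,0,-1],255]
    - [[0,0,0],[0,0,0],255]

```text
time: 4.75
ee_pos: [0.5005, 0.0177, 0.0993]
ee_rot: [-2.868, 1.562, -2.879]
ft_force: [0.6, 0.0, -1.7]
gripper_width: 0.11
```

```bash
python3 st.py 0 .53 -.035 .10
```

```text
t 4.75 pos [0.5005 0.0177 0.0993] turn needed deg [ 0.1362 -0.4954  0.6475] F [ 0.5756  0.0184 -1.6821] T [-0.0313  0.0174 -0.0051] w 0.10954261981889073 qd 0.05034215915556854
shift cm [ 2.9541 -5.2712  0.0717]
```

Emit:
drive_tool:
  series:
    - [[1.5,-2.6,0],[0,0,0],255]
    - [[1.2,-2.6,0],[0,0,0],255]
    - [[0,0,0],[0,-0.5,0.6],255]
    - [[0,0,0],[0,0,0],255]

```text
time: 5.08
ee_pos: [0.5255, -0.039, 0.0942]
ee_rot: [-2.696, 1.563, -2.702]
ft_force: [-0.3, 1.4, -2.5]
gripper_width: 0.108
```

```bash
python3 st.py 0 .53 -.035 .10; python3 - <<'E'
from h import *
from rig import arm
for n in ['wrist','side','scene']:
    c=arm.camera_params(n);p,d=arm.camera(n);np.savez(n+'3.npz',p=p,d=d,**c)
    if n=='wrist': cv2.imwrite('pics/w3.png',p[:,:,::-1])
    if n=='side': crop(dict(p=p),160,60,330,230,3.5,'pics/d3.png')
    if n=='scene': crop(dict(p=p),130,110,290,260,4,'pics/s3.png')
E
```

```text
t 5.0833 pos [ 0.5255 -0.039   0.0942] turn needed deg [ 0.1804 -0.3808  0.3093] F [-0.3485  1.377  -2.5289] T [0.0812 0.0803 0.0671] w 0.1077542808169816 qd 0.03841955666184751
shift cm [0.4452 0.4042 0.5849]
```

View pics/w3.png

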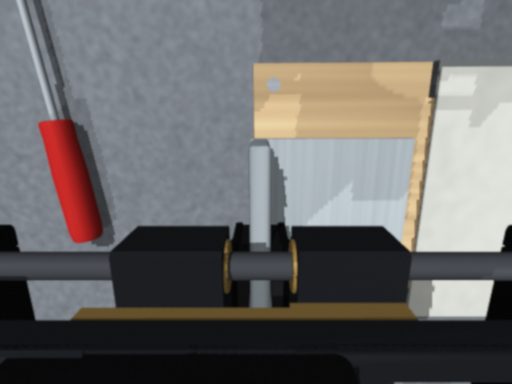

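View pics/d3.png

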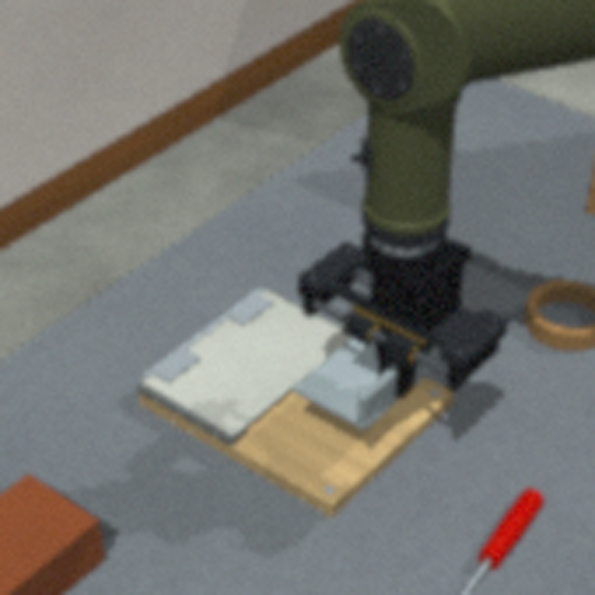

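View pics/s3.png

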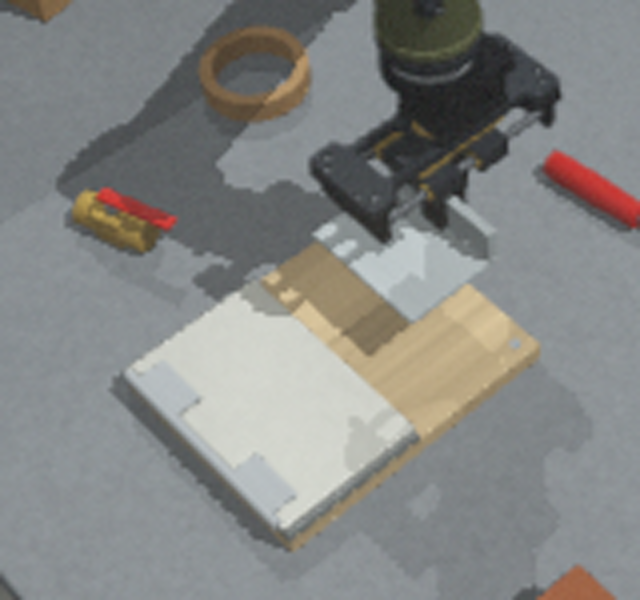

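```bash
python3 - <<'E'
from h import *
np.set_printoptions(precision=4,suppress=True)
c=load('wrist3')
print(c['xyz'],c['orientation'])
def g(n,u,v,z):print(n,(u,v,z),ray(c,u,v,z))
g('lap',441,66,.031);g('lap',412,317,.031)
g('board near',254,63,.018);g('board near',254,137,.018)
g('board left',430,63,.018)
zb=.0942-.0107
g('strip front',414,138,zb+.004);g('strip front',405,249,zb+.004)
g('strip rear left',250,142,zb+.04);g('strip rear ',250,225,zb+.04)
W=cloud(c)
for u,v in [(500,150),(350,100),(340,200),(300,145),(400,145),(400,230),(300,230),(260,150)]: print(u,v,W[v,u])
crop(c,230,40,512,330,2,'pics/w3c.png')
E
```

```text
[0.526  0.0328 0.2565] [ 2.874   0.0065 -0.0054]
lap (441, 66, 0.031) [0.6489 0.0615 0.031 ]
lap (412, 317, 0.031) [ 0.6545 -0.1393  0.031 ]
board near (254, 63, 0.018) [0.5204 0.066  0.018 ]
board near (254, 137, 0.018) [0.5198 0.013  0.018 ]
board left (430, 63, 0.018) [0.6478 0.0652 0.018 ]
strip front (414, 138, 0.08750000000000001) [0.609  0.0178 0.0875]
strip front (405, 249, 0.08750000000000001) [ 0.612  -0.0483  0.0875]
strip rear left (250, 142, 0.1235) [0.5208 0.0196 0.1235]
strip rear  (250, 225, 0.1235) [ 0.5203 -0.0187  0.1235]
500 150 [0.7001 0.0039 0.0319]
350 100 [0.5918 0.0399 0.0181]
340 200 [ 0.5715 -0.018   0.0855]
300 145 [0.5469 0.0143 0.0878]
400 145 [0.6023 0.0139 0.0864]
400 230 [ 0.608  -0.0363  0.0868]
300 230 [ 0.5371 -0.0013  0.1726]
260 150 [0.5251 0.0161 0.1232]
```

View pics/w3c.png

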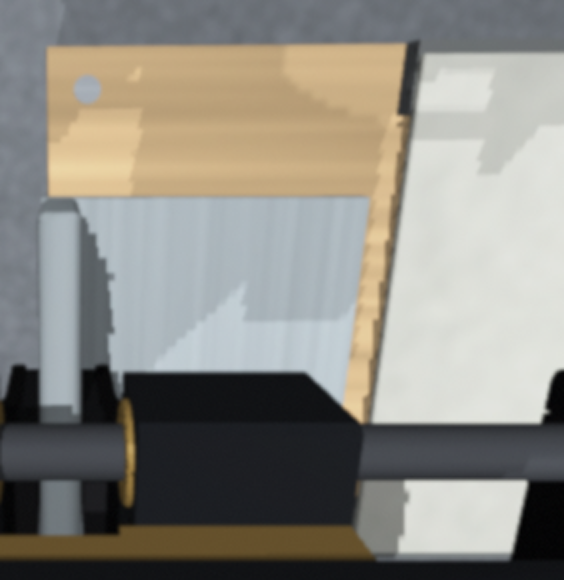

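Emit:
drive_tool:
  series:
    - [[0.8,0.3,-1],[0.2,-0.5,0.5],255]
    - [[0.5,0,-2],[0,0,0],255]
    - [[0,0,-1],[0,0,0],255]
    - [[0,0,0],[0,0,0],255]

```text
time: 5.57
ee_pos: [0.5385, -0.0284, 0.0542]
ee_rot: [0.529, 1.566, 0.542]
ft_force: [-0.5, -0.1, -2.0]
gripper_width: 0.112
```

```bash
python3 st.py 0.5 .54 -.035 .031
```

```text
t 5.5667 pos [ 0.5385 -0.0284  0.0542] turn needed deg [-0.1475  0.2459 -0.2747] F [-0.4758 -0.1106 -2.0147] T [ 0.013   0.1158 -0.0547] w 0.11216029585981066 qd 0.014639765851340459
shift cm [ 0.1502 -0.6596 -2.3169]
```

Emit:
drive_tool:
  series:
    - [[0,-0.6,-0.8],[0,0,0],255]
    - [[0,0,-0.6],[0,0,0],255]
    - [[0,0,0],[0,0,0],255]

```text
time: 5.82
ee_pos: [0.5377, -0.0327, 0.0396]
ee_rot: [0.729, 1.566, 0.746]
ft_force: [-0.5, 1.2, -2.2]
gripper_width: 0.112
```

```bash
python3 st.py 0.5 .54 -.035 .031;  python3 - <<'E'
from h import *
from rig import arm
np.set_printoptions(precision=4,suppress=True)
for n in ['wrist','side']:
    c=arm.camera_params(n);p,d=arm.camera(n);c['p']=p;c['d']=d;np.savez(n+'4.npz',**c)
    if n=='wrist':
        cv2.imwrite('pics/w4.png',p[:,:,::-1]);W=cloud(c)
        for nm,x0,x1,y0,y1 in [('leg',.56,.615,-.03,.02),('board',.53,.63,.035,.06),('lap',.67,.74,-.05,.05)]:
            m=(W[...,0]>x0)&(W[...,0]<x1)&(W[...,1]>y0)&(W[...,1]<y1)&(W[...,2]<.07)&(W[...,2]>.01);P=W[m]
            k=np.linalg.lstsq(np.c_[P[:,:2]-P[:,:2].mean(0),np.ones(len(P))],P[:,2],rcond=None)[0];print(nm,len(P),'mean',P.mean(0),'slopes deg',np.degrees(k[:2]),'z',k[2])
    else: crop(dict(p=p),180,110,310,200,6,'pics/d4.png')
E
```

```text
t 5.8167 pos [ 0.5377 -0.0327  0.0396] turn needed deg [-0.1843  0.2012 -0.4646] F [-0.4917  1.2188 -2.1945] T [0.0445 0.0502 0.0523] w 0.11202271233378217 qd 0.014798639117874497
shift cm [ 0.2289 -0.2266 -0.8565]
leg 7391 mean [ 0.5876 -0.002   0.0333] slopes deg [0.1236 0.1557] z 0.03325881576628701
board 7838 mean [0.58   0.0477 0.0184] slopes deg [-0.0797  0.093 ] z 0.018359520299172417
lap 2505 mean [ 0.6759 -0.0063  0.0313] slopes deg [-0.3079 -0.0373] z 0.03129843764760424
```

View pics/w4.png

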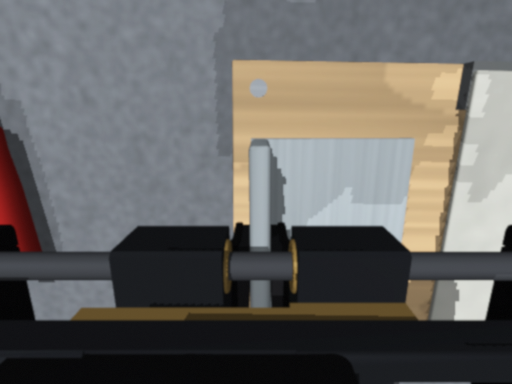

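View pics/d4.png

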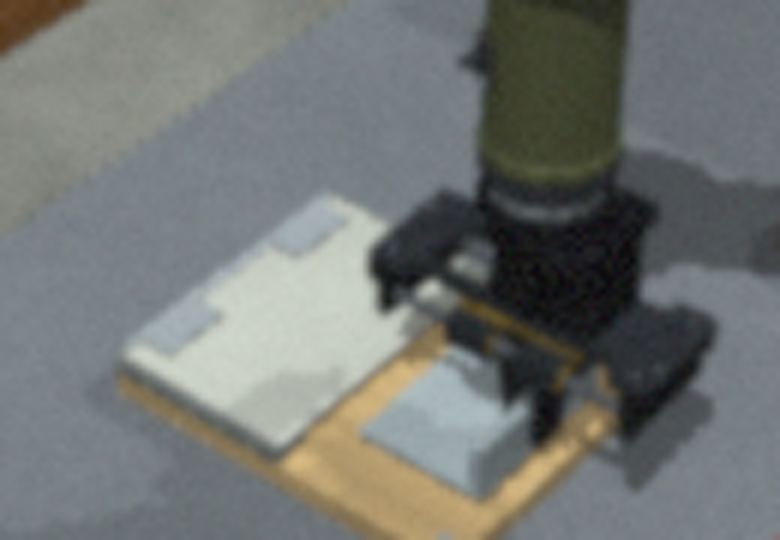

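Emit:
drive_tool:
  series:
    - [[0,-0.2,-0.4],[-0.2,0,-0.3],255]
    - [[0,0,-0.3],[0,0,0],255]
    - [[0,0,0],[0,0,0],255]

```text
time: 6.17
ee_pos: [0.5395, -0.0357, 0.0345]
ee_rot: [-0.166, 1.563, -0.156]
ft_force: [-1.1, -0.5, -2.1]
gripper_width: 0.112
```

```bash
python3 st.py 0.5 .597 -.036 .0307
```

```text
t 6.1667 pos [ 0.5395 -0.0357  0.0345] turn needed deg [ 0.0708  0.4472 -0.0715] F [-1.1334 -0.4671 -2.0642] T [-0.016   0.1062 -0.0288] w 0.11157210954197368 qd 0.007089370931891599
shift cm [ 5.7463 -0.0304 -0.3796]
```

Emit:
drive_tool:
  series:
    - [[0,0,-0.4],[0,0.4,0],255]
    - [[0,0,0],[0,0,0],255]

```text
time: 6.33
ee_pos: [0.5398, -0.0358, 0.0305]
ee_rot: [-0.918, 1.569, -0.908]
ft_force: [-0.8, -0.2, -1.7]
gripper_width: 0.111
```

```bash
python3 st.py 0.5 .597 -.036 .0307
```

```text
t 6.3333 pos [ 0.5398 -0.0358  0.0305] turn needed deg [ 0.0761  0.0593 -0.0556] F [-0.7848 -0.1834 -1.7159] T [ 0.0137  0.1034 -0.0111] w 0.11065830294461489 qd 0.018266886737667614
shift cm [ 5.7218 -0.0163  0.0172]
```

Emit:
drive_tool:
  series:
    - [[0.5,0,0],[0,0,0],255]
    - [[0.5,0,0],[0,0,0],255]
    - [[0,0,0],[0,0,0],255]

```text
time: 6.58
ee_pos: [0.551, -0.0358, 0.0306]
ee_rot: [-0.752, 1.569, -0.743]
ft_force: [0.2, -0.8, -2.5]
gripper_width: 0.107
```

```bash
python3 st.py 0.5 .597 -.036 .0307
```

```text
t 6.5833 pos [ 0.551  -0.0358  0.0306] turn needed deg [ 0.0732  0.0797 -0.0558] F [ 0.1733 -0.8016 -2.499 ] T [0.024  0.0553 0.0269] w 0.10693107733950886 qd 0.008691821532168584
shift cm [ 4.5983 -0.0194  0.015 ]
```

Emit:
drive_tool:
  series:
    - [[0.5,0,0],[0,0,0],255]
    - [[0.5,0,0],[0,0,0],255]
    - [[0.5,0,0],[0,0,0],255]
    - [[0,0,0],[0,0,0],255]

```text
time: 6.92
ee_pos: [0.5685, -0.0357, 0.0308]
ee_rot: [-0.487, 1.568, -0.477]
ft_force: [0.9, 0.8, -1.6]
gripper_width: 0.113
```

```bash
python3 st.py 0.5 .597 -.036 .0307;  python3 - <<'E'
from h import *
from rig import arm
np.set_printoptions(precision=4,suppress=True)
for n in ['wrist','side']:
    c=arm.camera_params(n);p,d=arm.camera(n);c['p']=p;c['d']=d;np.savez(n+'5.npz',**c)
    if n=='wrist':
        crop(c,220,40,512,330,2,'pics/w5.png');W=cloud(c)
        for nm,x0,x1,y0,y1 in [('leg',.58,.64,-.03,.02),('board',.53,.63,.035,.06),('lap',.67,.74,-.05,.05)]:
            m=(W[...,0]>x0)&(W[...,0]<x1)&(W[...,1]>y0)&(W[...,1]<y1)&(W[...,2]<.07)&(W[...,2]>.01);P=W[m]
            k=np.linalg.lstsq(np.c_[P[:,:2]-P[:,:2].mean(0),np.ones(len(P))],P[:,2],rcond=None)[0];print(nm,len(P),'mean',P.mean(0),'slopes deg',np.degrees(k[:2]),'z',k[2])
    else: crop(dict(p=p),180,110,310,200,6,'pics/d5.png')
E
```

```text
t 6.9167 pos [ 0.5685 -0.0357  0.0308] turn needed deg [ 0.0721  0.1392 -0.0614] F [ 0.8617  0.7936 -1.6384] T [ 0.0051  0.0486 -0.018 ] w 0.11284855364208729 qd 0.013249660059851336
shift cm [ 2.8471 -0.0257 -0.0094]
leg 8742 mean [ 0.6098 -0.0035  0.0245] slopes deg [-0.7763 -0.9213] z 0.024458152101808524
board 8877 mean [0.58   0.0477 0.0184] slopes deg [-0.0639  0.184 ] z 0.01835753042515312
lap 9876 mean [0.6864 0.0038 0.0313] slopes deg [-0.0511  0.0198] z 0.03132312489207275
```

View pics/w5.png

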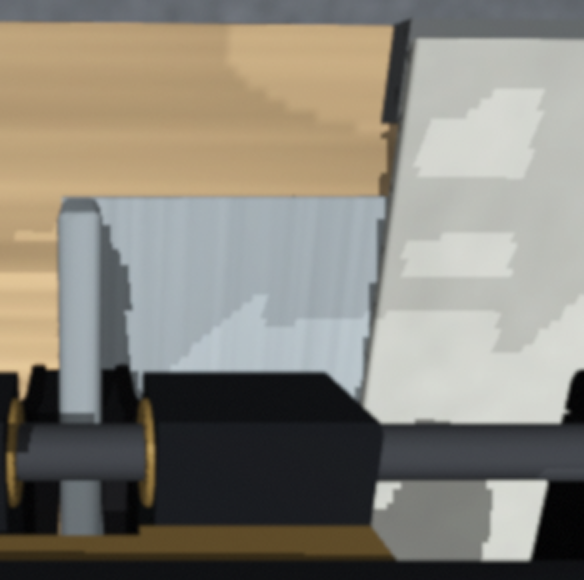

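View pics/d5.png

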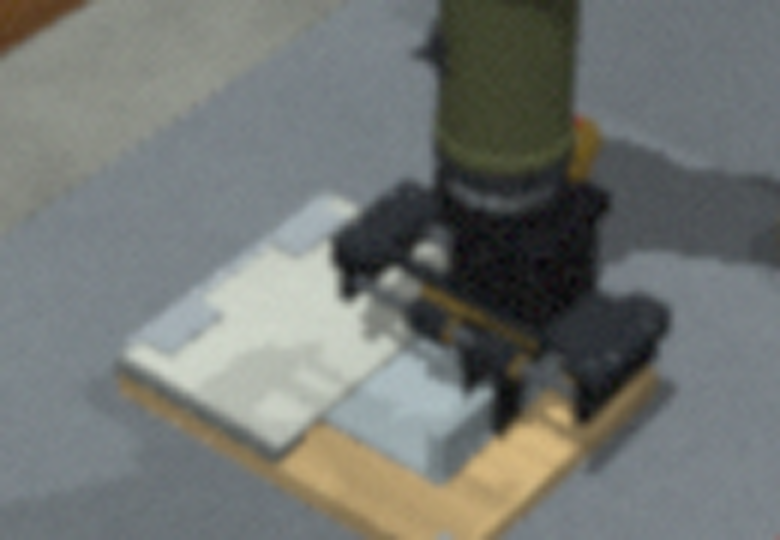

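The front edge is entering under the sheet and the lap's height hasn't changed (31.3 mm). I'll keep sliding it in.

Emit:
drive_tool:
  series:
    - [[0.5,0,0],[0,0,0],255]
    - [[0.5,0,0],[0,0,0],255]
    - [[0.4,0,0],[0,0,0],255]
    - [[0,0,0],[0,0,0],255]

```text
time: 7.35
ee_pos: [0.5821, -0.0358, 0.0304]
ee_rot: [-1.357, 1.569, -1.348]
ft_force: [-0.1, 0.5, -1.1]
gripper_width: 0.11
```

```bash
python3 st.py 0.5 .602 -.036 .0307
```

```text
t 7.35 pos [ 0.5821 -0.0358  0.0304] turn needed deg [ 0.0731  0.0166 -0.0537] F [-0.0505  0.4737 -1.0787] T [-0.0151  0.0358  0.0384] w 0.11011872850376393 qd 0.00861754006154365
shift cm [ 1.9922 -0.0205  0.0296]
```

Emit:
drive_tool:
  series:
    - [[0.5,0,0],[0,0,0],255]
    - [[0.5,0,0],[0,0,0],255]
    - [[0.5,0,0],[0,0,0],255]
    - [[0.2,0,0],[0,0,0],255]
    - [[0,0,0],[0,0,0],255]

```text
time: 7.77
ee_pos: [0.6013, -0.0358, 0.0303]
ee_rot: [-1.271, 1.569, -1.262]
ft_force: [0.3, -1.0, -2.3]
gripper_width: 0.109
```

```bash
python3 st.py 0.5 .602 -.036 .0287;  python3 - <<'E'
from h import *
from rig import arm
np.set_printoptions(precision=4,suppress=True)
for n in ['wrist','side']:
    c=arm.camera_params(n);p,d=arm.camera(n);c['p']=p;c['d']=d;np.savez(n+'6.npz',**c)
    if n=='wrist':
        crop(c,220,40,512,330,2,'pics/w6.png');W=cloud(c)
        for nm,x0,x1,y0,y1 in [('leg',.61,.64,-.03,.02),('board',.53,.63,.035,.06),('lap',.67,.74,-.05,.05)]:
            m=(W[...,0]>x0)&(W[...,0]<x1)&(W[...,1]>y0)&(W[...,1]<y1)&(W[...,2]<.07)&(W[...,2]>.01);P=W[m]
            k=np.linalg.lstsq(np.c_[P[:,:2]-P[:,:2].mean(0),np.ones(len(P))],P[:,2],rcond=None)[0];print(nm,len(P),'mean',P.mean(0),'slopes deg',np.degrees(k[:2]),'z',k[2])
    else: crop(dict(p=p),180,110,310,200,6,'pics/d6.png')
E
```

```text
t 7.7667 pos [ 0.6013 -0.0358  0.0303] turn needed deg [ 0.0733  0.0234 -0.0548] F [ 0.2602 -1.0059 -2.2756] T [-0.0099  0.0344  0.0239] w 0.10868617728804504 qd 0.007874186542535274
shift cm [ 0.0744 -0.0183 -0.1626]
leg 4582 mean [ 0.6244 -0.0045  0.025 ] slopes deg [-10.7371  -6.4629] z 0.02498571272710847
board 8959 mean [0.5798 0.0477 0.0183] slopes deg [-0.0545  0.1897] z 0.018345040705722588
lap 19533 mean [0.7026 0.0066 0.0313] slopes deg [-0.0087 -0.0029] z 0.03133262287925391
```

View pics/w6.png

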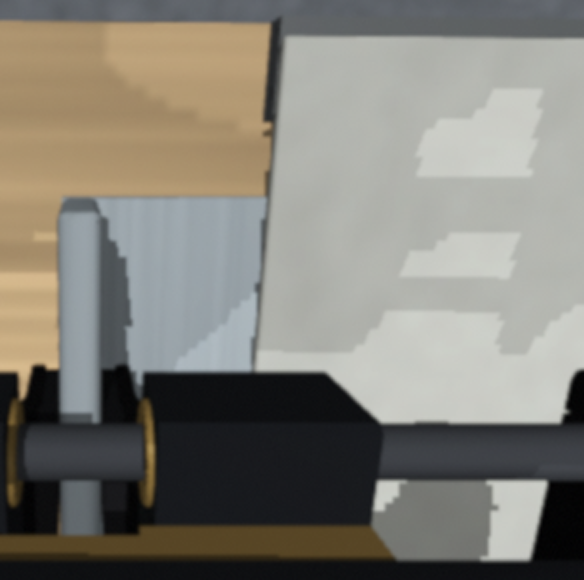

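View pics/d6.png

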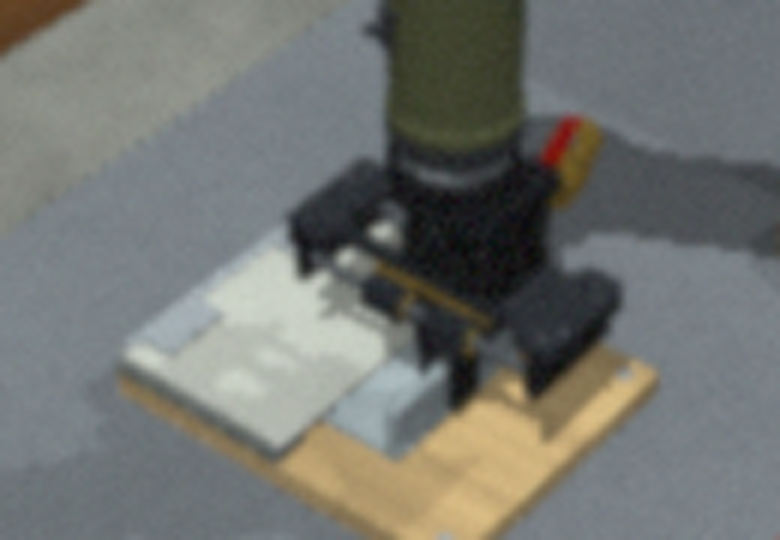

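About 35 mm is tucked in and the lap is still at 31.3 mm. Now I'll press down gently.

Emit:
drive_tool:
  series:
    - [[0,0,-0.1],[0,0,0],255]
    - [[0,0,-0.05],[0,0,0],255]

```text
time: 8.03
ee_pos: [0.6005, -0.0358, 0.0288]
ee_rot: [-1.741, 1.57, -1.732]
ft_force: [-1.4, 0.6, 0.8]
gripper_width: 0.116
```

```bash
python3 st.py 0.5 .602 -.036 .0287
```

```text
t 8.0333 pos [ 0.6005 -0.0358  0.0288] turn needed deg [ 0.0721 -0.0117 -0.0496] F [-1.3666  0.6285  0.7523] T [0.1828 0.134  0.0039] w 0.11592172818325117 qd 0.0024500944062716646
shift cm [ 0.1512 -0.0193 -0.0097]
```

Touching the board: Fz rose from −2 to +0.8. I'll push slightly more.

Emit:
drive_tool:
  series:
    - [[0,0,-0.05],[0,0,0],255]
    - [[0,0,-0.05],[0,0,0],255]

```text
time: 8.2
ee_pos: [0.6005, -0.0358, 0.0288]
ee_rot: [-1.421, 1.57, -1.412]
ft_force: [-1.7, -0.7, 2.0]
gripper_width: 0.111
```

```bash
python3 st.py 0.5 .602 -.036 .0287
```

```text
t 8.2 pos [ 0.6005 -0.0358  0.0288] turn needed deg [ 0.0661  0.0106 -0.0349] F [-1.673  -0.7412  2.0491] T [ 0.0724  0.3304 -0.0091] w 0.11117053027685435 qd 0.004196721995528991
shift cm [ 0.151  -0.0168 -0.0091]
```

Emit:
drive_tool:
  series:
    - [[0,0,-0.1],[0,0,0],255]
    - [[0,0,-0.1],[0,0,0],255]

```text
time: 8.37
ee_pos: [0.6005, -0.0359, 0.0288]
ee_rot: [-1.238, 1.57, -1.229]
ft_force: [-3.5, 0.6, 5.7]
gripper_width: 0.112
```

```bash
python3 st.py 0.5 .602 -.036 .0287
```

```text
t 8.3667 pos [ 0.6005 -0.0359  0.0288] turn needed deg [ 0.0652  0.0232 -0.0236] F [-3.5103  0.5886  5.7094] T [ 0.1019  0.6597 -0.0066] w 0.11238889830190138 qd 0.0027458520731979616
shift cm [ 0.1491 -0.0148 -0.0067]
```

Emit:
drive_tool:
  series:
    - [[0,0,-0.15],[0,0,0],255]
    - [[0,0,-0.15],[0,0,0],255]
    - [[0,0,-0.15],[0,0,0],255]

```text
time: 8.62
ee_pos: [0.6005, -0.0358, 0.0288]
ee_rot: [-1.099, 1.569, -1.09]
ft_force: [-4.7, -0.0, 8.2]
gripper_width: 0.111
```

```bash
python3 st.py 0.5 .602 -.036 .0287;  python3 - <<'E'
from h import *
from rig import arm
np.set_printoptions(precision=4,suppress=True)
z=[]
for n in ['wrist','side','scene','side','scene']:
    z.append(arm.sense()['ft_force'])
    c=arm.camera_params(n);p,d=arm.camera(n);c['p']=p;c['d']=d;np.savez(n+'7.npz',**c)
    if n=='wrist':
        crop(c,220,40,512,330,2,'pics/w7.png');W=cloud(c)
        for nm,x0,x1,y0,y1 in [('leg',.613,.633,-.01,.015),('board',.53,.63,.035,.06),('lap',.67,.74,-.05,.05)]:
            m=(W[...,0]>x0)&(W[...,0]<x1)&(W[...,1]>y0)&(W[...,1]<y1)&(W[...,2]<.034)&(W[...,2]>.01);P=W[m]
            k=np.linalg.lstsq(np.c_[P[:,:2]-P[:,:2].mean(0),np.ones(len(P))],P[:,2],rcond=None)[0];print(nm,len(P),'mean',P.mean(0),'slopes deg',np.degrees(k[:2]),'z',k[2])
    if n=='scene': crop(c,130,110,290,260,4,'pics/s7.png')
print(np.array(z))
E
```

```text
t 8.6167 pos [ 0.6005 -0.0358  0.0288] turn needed deg [ 0.0669  0.0349 -0.0128] F [-4.6759 -0.0495  8.2042] T [0.1317 0.9096 0.0159] w 0.1113594228396949 qd 0.0030777104971837447
shift cm [ 0.1501 -0.0155 -0.006 ]
leg 1534 mean [0.6229 0.0028 0.0223] slopes deg [ 0.1702 -0.208 ] z 0.022344915313546477
board 9132 mean [0.5799 0.0477 0.0183] slopes deg [-0.0611  0.1735] z 0.01833805175248347
lap 19226 mean [0.7016 0.0067 0.0313] slopes deg [-0.0596  0.0079] z 0.03132462451086963
[[-4.6759 -0.0495  8.2042]
 [-4.8652 -0.1236  9.4051]
 [-4.3945  0.173   8.8503]
 [-3.9671 -0.5325  8.6639]
 [-4.177   0.1574  8.5769]]
```

View pics/w7.png

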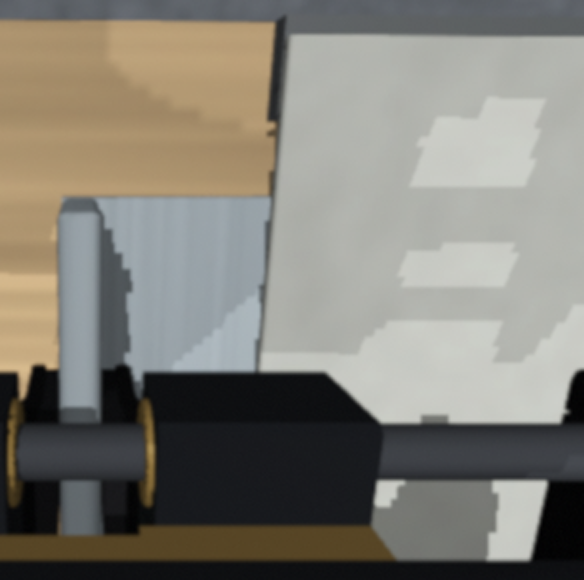

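View pics/s7.png

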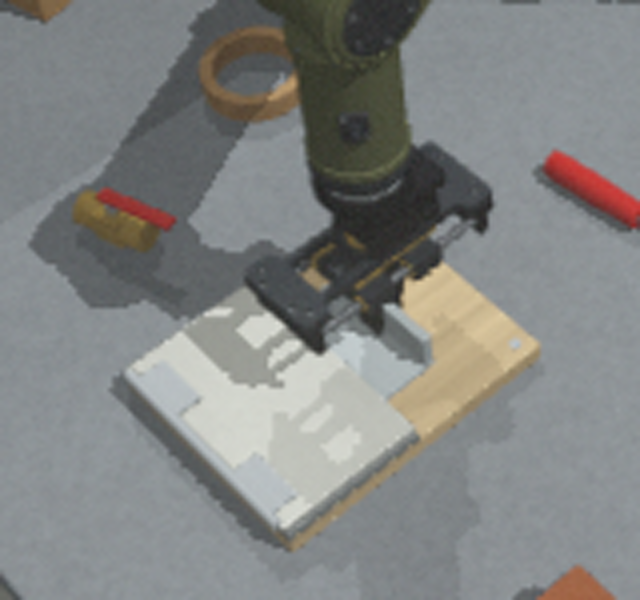

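```bash
python3 st.py 0.5; python3 -c "
from rig import arm
print(arm.finish_job())"
```

```text
t 8.8667 pos [ 0.6005 -0.0359  0.0288] turn needed deg [ 0.0671  0.0398 -0.0141] F [-4.6428 -0.1977  7.5649] T [0.1573 0.9239 0.0218] w 0.11358742824039327 qd 0.0017686557279984912
the job is handed in; nothing more can be done
None
```

I gripped the larger grey strip by its upstand and slid its front edge under the white sheet. I pressed it flat and handed the job in at 8.9 s, still holding it pressed.

**Last checks:**
- **Depth:** the front edge is about 31–37 mm under the sheet along its length. I worked this out from the tool position and the measured lap edge, since the tucked edge itself can't be seen.
- **Flatness:** the top of the strip's leg measured 22.3 mm and the board 18.3 mm. The 4 mm difference is the strip's thickness, so the visible part of the leg lies flat.
- **Sheet:** its top stayed at 31.3 mm throughout, so it was not lifted.
- **Push:** the vertical force read 7.6–9.4 N while pressing. Adding about 2 N for the strip's weight gives roughly 9.5–11 N on the board.
- **Bystanders:** I touched none of the other things. The tape, valve and screwdriver looked unmoved in the last picture; I did not recheck the brick or the two look-alikes after the carry.

**Did not fully agree:**
- A sideways force of about 4–5 N along x remained while pressing; the strip did not move.
- The board's yaw measured between −1.4° and +1.6° in the different views, which changes the depth by only about 3 mm along the edge.

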